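# Clamp a sample jar in the photo stand

## Task

Stand the tall slim capped sample jar upright on the photo stand, between the V-block and the rubber shoe, and let go of it; then turn the winged key clockwise (seen from above) until you feel the shoe bear on the jar and press it into the V, and from there about a tenth of a turn more, so the jar is held firmly but not crushed, and let go. Keep the gripper off the white panel beside the key, and leave the other things on the table as they are.

Things in the scene. Friction and masses are not known exactly. Their poses are not given: they have to be found in the camera images.
- stand: Photo stand fixed to the table: dark steel base plate 130 x 250 mm, 8 mm thick. Origin on the table; z up; the key's axis is at x 0, y -55 mm, the jar's seat at x +15, y +65 mm (stand frame). A grey housing under the key (x -28 to +36, y -95 to -15 mm) is 38 mm high.
- panel: White upright plastic panel of the stand, 4 mm thick, 225 mm long along the stand's y, top 83 mm above the table, just beside the key and behind the jar. Its origin is the middle of its lower edge, at x -38, y +5 mm in the stand frame; its near face is 36 mm from the key's axis and the wing tips pass 9 mm from it. It must not be pushed.
- key_top (a point): Centre of the top of the winged key, on its vertical axis, 76 mm above the table. The two round wings form one straight upright blade 54 mm long, 10 mm thick, 28 mm high (48 to 76 mm above the table), on a thin stem. This point's x axis lies along the blade.
- key (a joint): Angle of the key in rad, 0 to 5.2, growing clockwise from above (tightening); at 0 the blade lies along the stand's x. Dry friction of about 0.3 N m holds it where it is left; once the shoe presses the jar into the V the resistance rises by about 0.28 N m per rad (35 N of pressing per rad). That begins 0.9 to 2.8 rad from the start, differing each time, so it can take several grasps.
- shoe: Black rubber-faced shoe that slides along the stand's +y by 8 mm per rad of the key (rack and pinion), 40 mm wide, 8 mm thick, its top 49 mm above the table. Its origin is in the middle of its back face, 26 mm above the table; the face that presses the jar is 8 mm further along +y.
- seat (a point): Point on the base plate's top, 8 mm above the table, where the middle of the jar's underside goes: there it stands free, at least 3.5 mm from the shoe and 2.5 mm from the V-block. The V-block (90 degree V, open towards the shoe, top 49 mm above the table) stops the jar 3.5 to 15.5 mm further along the stand's +y, differing each time. Axes as the stand's.
- jar: Tall slim white plastic sample jar with a ribbed white screw cap: body 44 mm in diameter, 68 mm high with the shoulder, cap 38 mm in diameter from 72 to 96 mm above its underside (the total height 96 mm). Stiff, 80 to 170 g. Origin at the centre of its underside.
- bottle: Bystander: clear glass bottle with black cap, 48 mm in diameter, 115 mm high. Origin under its centre.
- squat_jar: Bystander: squat white jar, 60 mm in diameter, 55 mm high, with a paper label. Origin under its centre.
- dish: Bystander: flat glass dish, 90 mm across, 16 mm high.
- collar: Bystander: aluminium collar ring, 60 mm across, 20 mm high.
- spatula: Bystander: spatula 170 mm long lying on the table.
- weight: Bystander: brass weight, 40 mm across, 30 mm high.
Not all that is in view belongs to the job. What is shaped like the jar but orange or yellow is not meant.

How it is judged:
By the outcome, as a careful person would: the job done as asked, in the order asked, and still so for the second after the job is handed in, with the robot touching nothing.
It also fails if it takes over 72 s, if anything falls off the work surface, if the arm or the gripper's body presses on something with over 40 N, if the wrist force passes 120 N, or if a joint passes its speed limit or range.

## Robot

A 6-joint arm with a two-finger parallel gripper is mounted at the origin on the work surface. World frame = base frame: x ahead of the robot, y to its left, z up, the work surface at z = 0. Lengths are in m, angles in rad, forces in N, time in s.
With the tool pointing down it reaches from about 0.425 to 1.125 m from the base axis. Payload 14.9 kg.
Tool frame: the origin (TCP) lies between the finger pads; the fingertips stand r.tcp_to_tips ahead of it and the grasp point (between the pads) lies 5 mm behind it (r.tcp_to_tips is the distance from the TCP to the fingertips, in m); z points along the fingers, y is the line along which they close (so a half turn about z gives the same grasp; the last joint's range is limited). The gripper opens to 91 mm and grips with 3 to 60 N. Pads are 32 mm wide; open, the fingers measure 118 mm over their backs; the gripper's body (76 mm by 178 mm) begins 60 mm behind the grasp point.
Start: joints at [1.241, 0.379, 1.734, -0, 1.028, -0.033], TCP at [0.205, 0.669, 0.228] pointing down, gripper open.
Joint ranges: [-2.77, 2.77], [-0.74, 2.19], [0, 2.66], [-1.06, 4.2], [0.31, 2.87], [-3.08, 3.08]. Speed limits (rad/s): [1.89, 1.89, 2.39, 3.14, 3.14, 3.14].

## Interface

Orientations are given as a unit quaternion [w, x, y, z].
In Python, from station import r, viewer gives the robot as it stands. The module is installed in compiled form; this text tells all that it offers.
- The arm moves only by the tool send_rows, never from a script. Its argument "increments" is a list of rows, each an object of numbers: "fingers": the opening, from 0 (shut) to 1 (fully open); "x", "y", "z": the shift along the tool's x, y, z in m; "yaw": the turn about the tool's z in rad. A call has exactly 5 rows; each row shifts and turns the commanded pose from where the row before left it, along the tool's axes as they then stand; what a row does not reach is not made up. A row lasts 1/8 s, in which the tool goes at most 62.5 mm and 10.7 degrees, less where a joint would pass 70% of its speed; a pose out of reach is approached as far as the arm can. A call is refused whole if a number of a shift passes 0.0625 or a number of a turn 0.188, either way. A call with a gripper value outside its range is refused whole. The fingers move at their own pace and stop on an object; the grip force is fixed at half the most. Time passes only in rows, so rows that do not move let the fingers close, or fill a call up. It gives the time, the measured TCP pose, the force, the opening and the grip force at its end, in the units of the state.
- r.read_state(): the state, without advancing time (a new reading comes with each control period).
- viewer.read_camera(name): name is "scene" or "top" or "wrist"; returns a dict with "pixels" (480x640x3 uint8, red, green, blue), "z_map" (480x640 float32, m along the optical axis (not along the pixel's ray), 0 where there is no reading), "K" (3x3 intrinsics, pixels), "world_from_camera" (4x4, takes a point from camera to world coordinates); the wrist camera has in their place "tool_from_camera" (4x4, takes a point from camera to tool coordinates, whose origin is the TCP and whose axes are the flange's). Camera axes: x right, y up, looking along -z (the intrinsics and any distortion apply to the point x, -y, -z); pixel columns grow to the right and rows downward; lengths in m; the calibration is good to about 2 mm. The wrist camera is an equidistant fisheye: a pixel r from the principal point sees the ray r / f radians off the axis. A picture is of the moment at which its call begins: read the wrist's pose just before it.
- r.close_job(): hands the job in; it is judged then, once.
The state is a dict: "time_s": time; "q": joint angles; "dq": joint speeds; "joint_torque": joint torques, N m; "position": TCP position; "ee_rot": TCP orientation; "contact_force": force on the tool from outside, world axes, zero at the start; "moment": the same for the moment, N m; "opening": opening from 0.0 (shut) to 1.0 (fully open); "gripper_force": force on a finger pad.
Only numpy, scipy, OpenCV 4.12 (cv2) and the standard library are available. Lean on these libraries where they do the work, as an engineer would, in place of code of your own. Each camera call takes 0.05 s, during which the arm holds its last target. There are 200 camera calls.

## Working session

There is one attempt and no reset: what is moved stays moved. The work goes in short steps, Python scripts to look and compute and a tool call to move; the robot and the scene stay as the last step left them, time stands still between calls to the robot, and variables do not carry over. Pictures are saved under pics/ and viewed, at most 10 in all, crops included, and the job is handed in when it is done.

Besides the shell and the picture viewer there is one more tool, called after "Call:" in YAML: its name, and indented under it one key for each argument. send_rows: Moves the arm, as the interface text tells. Its arguments: {"type":"object","properties":{"increments":{"type":"array","items":{"type":"object","properties":{"fingers":{"type":"number"},"x":{"type":"number"},"y":{"type":"number"},"z":{"type":"number"},"yaw":{"type":"number"}}}}},"required":["increments"]}

```bash
mkdir -p pics
cat > h.py <<'E'
import numpy as np,cv2
from station import r,viewer
def cloud(c):
    K=c["K"];z=c["z_map"];v,u=np.mgrid[0:480,0:640]
    P=np.stack([(u-K[0,2])/K[0,0]*z,-(v-K[1,2])/K[1,1]*z,-z],-1)
    T=c["world_from_camera"];return P@T[:3,:3].T+T[:3,3]
def grab(n,f):
    c=viewer.read_camera(n);cv2.imwrite(f"pics/{f}.png",c["pixels"][...,::-1]);return c
E
python3 - <<'E'
from h import *
s=r.read_state();print(s,r.tcp_to_tips)
a=grab("top","top1");b=grab("scene","scene1")
np.savez("c1.npz",tp=a["pixels"],tc=cloud(a),sp=b["pixels"],sc=cloud(b),tz=a["z_map"])
print(a["world_from_camera"],a["K"],b["world_from_camera"])
E
```

```text
{'time_s': 0.0, 'q': array([ 1.24071547e+00,  3.79407555e-01,  1.73479144e+00,  1.11172494e-05,
        1.02851152e+00, -3.33075629e-02]), 'dq': array([ 1.07561061e-03, -1.01740025e-03,  1.70364663e-04,  4.97182741e-04,
       -1.82557322e-05,  2.09002670e-04]), 'joint_torque': array([ 3.40494757e-03, -7.63696647e+01, -4.34391582e+01,  6.50965422e-02,
        4.22094972e-02, -4.38865823e-05]), 'position': array([0.20458637, 0.66902617, 0.22728367]), 'ee_rot': array([-1.05678056e-04,  1.47845517e-01,  9.89010309e-01, -5.48871413e-04]), 'contact_force': array([0.11280223, 0.4508981 , 0.23721476]), 'moment': array([-0.0077176 , -0.00542205, -0.00629563]), 'gripper_force': 0.0, 'opening': 1.0023954454936463} 0.014
[[-0.00253312  0.99333016 -0.11527692  0.44960517]
 [-0.9999879  -0.00300246 -0.00389797  0.00517641]
 [-0.00421808  0.11526565  0.99332575  1.07809349]
 [ 0.          0.          0.          1.        ]] [[438.68402179   0.         322.04845136]
 [  0.         438.68402179 242.95415518]
 [  0.           0.           1.        ]] [[-0.21993736 -0.61535916  0.75694165  1.41860543]
 [ 0.97547644 -0.13192313  0.17618743  0.21289023]
 [-0.00856043  0.77712894  0.62928318  0.78276136]
 [ 0.          0.          0.          1.        ]]
```

View pics/top1.png

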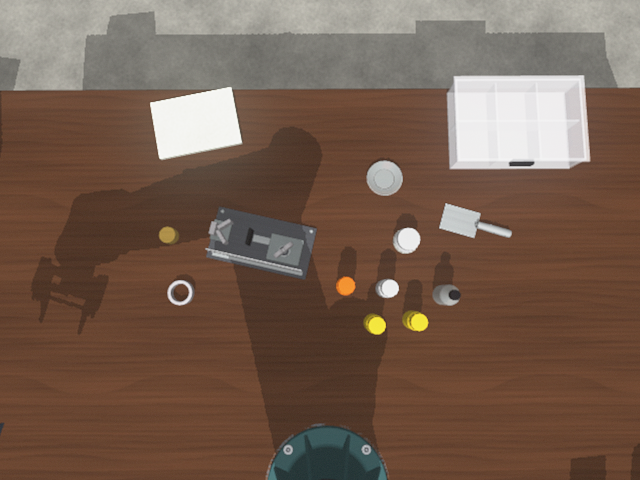

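View pics/scene1.png

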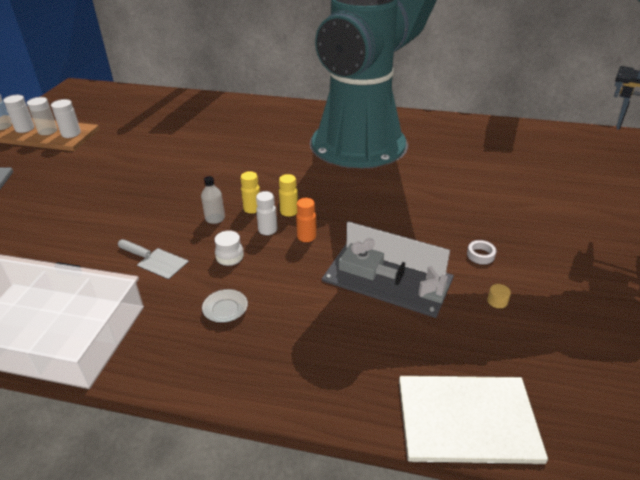

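The top view shows the white jar at (388,288), between orange (346,286), yellow (376,325)/(416,322) and the bottle (447,294). The stand is centred near (262,243), with the key at (283,250) and the V-block at (218,230). The panel is on the robot side.

Run:
```python
from h import *
d=np.load("c1.npz");tc,tp=d["tc"],d["tp"].astype(int)
def comp(cl,px,m,name):
    P=cl[m];print(name,len(P),P.min(0).round(3),P.max(0).round(3),P.mean(0).round(4), cv2.minEnclosingCircle(P[:,:2].astype(np.float32)))
v,u=np.mgrid[0:480,0:640]
near=lambda x,y,k:(abs(u-x)<k)&(abs(v-y)<k)
for n,(x,y) in dict(jar=(388,288),orange=(346,286),squat=(406,240),bottle=(450,294),y1=(376,325),y2=(416,322)).items():
    w=near(x,y,20)&(tc[...,2]>0.03)
    top=tc[...,2][w].max(); comp(tc,tp,w&(tc[...,2]>top-.008),n)
st=(u>200)&(u<322)&(v>200)&(v<285)
print("table z",np.median(tc[...,2][near(120,350,20)]))
comp(tc,tp,st&(tc[...,2]>.055)&(tc[...,2]<.1),"st>55")
pl=st&(tc[...,2]>.004); P=tc[pl][:,:2].astype(np.float32); 
low=st&(abs(tc[...,2]-.008)<.005)&(tp.sum(-1)<260)
Q=tc[pl&st][:,:2]
print("rect all",cv2.minAreaRect((P*1000)))
pan=st&(tc[...,2]>.077)&(tc[...,2]<.09);Q=(tc[pan][:,:2]*1000).astype(np.float32);print("panel",len(Q),cv2.minAreaRect(Q),cv2.fitLine(Q,cv2.DIST_HUBER,0,.01,.01).ravel())
k=st&(tc[...,2]>.065)&near(283,250,14);Q=(tc[k][:,:2]*1000).astype(np.float32);print("key",len(Q),Q.mean(0),cv2.minAreaRect(Q))
big=cv2.resize(d["tp"][195:295,195:335],None,fx=5.5,fy=5.5,interpolation=cv2.INTER_CUBIC);cv2.imwrite("pics/st.png",big[...,::-1])
```

```text
jar 7 [0.45  0.005 1.078] [0.45  0.005 1.078] [0.4496 0.0052 1.0781] ((0.44960516691207886, 0.005176412872970104), 9.999999747378752e-05)
orange 7 [0.45  0.005 1.078] [0.45  0.005 1.078] [0.4496 0.0052 1.0781] ((0.44960516691207886, 0.005176412872970104), 9.999999747378752e-05)
squat 5 [0.45  0.005 1.078] [0.45  0.005 1.078] [0.4496 0.0052 1.0781] ((0.44960516691207886, 0.005176412872970104), 9.999999747378752e-05)
bottle 3 [0.45  0.005 1.078] [0.45  0.005 1.078] [0.4496 0.0052 1.0781] ((0.44960516691207886, 0.005176412872970104), 9.999999747378752e-05)
y1 9 [0.45  0.005 1.078] [0.45  0.005 1.078] [0.4496 0.0052 1.0781] ((0.44960516691207886, 0.005176412872970104), 9.999999747378752e-05)
y2 7 [0.45  0.005 1.078] [0.45  0.005 1.078] [0.4496 0.0052 1.0781] ((0.44960516691207886, 0.005176412872970104), 9.999999747378752e-05)
table z -7.698760942087546e-06
st>55 325 [0.503 0.057 0.056] [0.572 0.274 0.088] [0.5372 0.1418 0.0777] ((0.5288772583007812, 0.16543139517307281), 0.11140396445989609)
rect all ((564.9297485351562, 157.35496520996094), (304.84503173828125, 230.00372314453125), 89.87862396240234)
panel 195 ((555.5640869140625, 159.26034545898438), (222.60739135742188, 57.840850830078125), 76.97985076904297) [2.2298549e-01 9.7482175e-01 5.2929681e+02 1.6486884e+02]
key 114 [548.11487  99.05596] ((493.1665344238281, 71.54888153076172), (143.77484130859375, 67.38236999511719), 31.611543655395508)
```

View pics/st.png

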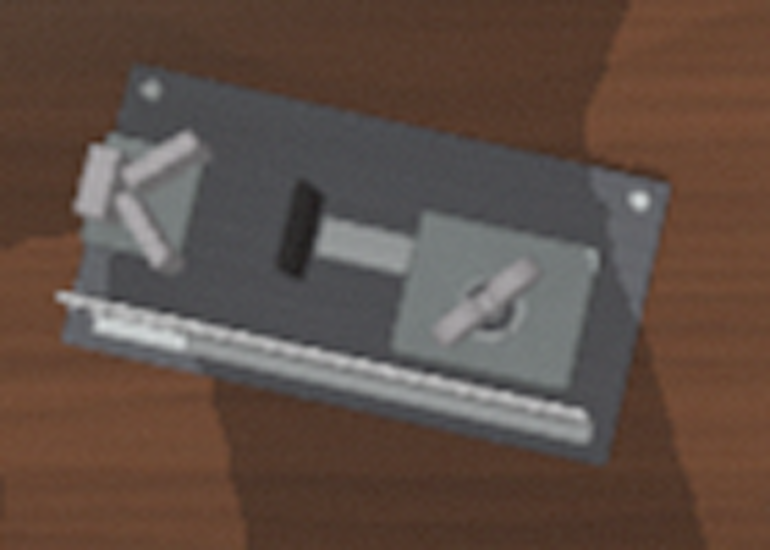

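The crop shows the key blade running from (443,335) to (532,265), about 39° clockwise of the stand's x. The shoe face is at (315,240), the V opens right at (130,190), and the panel runs along the bottom edge.

Run:
```python
from h import *
d=np.load("c1.npz");tc,tp=d["tc"],d["tp"].astype(int);ok=d["tz"]>0
v,u=np.mgrid[0:480,0:640];Z=tc[...,2]
near=lambda x,y,k:(abs(u-x)<k)&(abs(v-y)<k)
for n,(x,y) in dict(jar=(388,288),orange=(346,286),squat=(406,240),bottle=(450,294),y1=(376,325),y2=(416,322)).items():
    w=ok&near(x,y,20)&(Z>0.03); top=np.percentile(Z[w],95); P=tc[w&(abs(Z-top)<.006)]
    print(n,len(P),top.round(4),P.mean(0).round(4),(np.ptp(P,axis=0)).round(3))
st=ok&(u>200)&(u<322)&(v>200)&(v<285)
def rect(m,n): 
    Q=(tc[m][:,:2]*1000).astype(np.float32);print(n,len(Q),cv2.minAreaRect(Q),cv2.fitLine(Q,cv2.DIST_HUBER,0,.01,.01).ravel(),np.median(tc[m][:,2]))
n_=np.array([.975,-.223]);s=tc[...,:2]@n_*1000
print("panel offs",np.percentile(s[st&(Z>.078)&(Z<.09)],[5,25,50,75,95]))
rect(st&(Z>.005)&(Z<.1)&~((Z>.05)&(u<215)),"plate")
rect(st&(Z>.065)&near(283,250,11),"key")
rect(st&near(283,250,20)&(Z>.032)&(Z<.044),"housing")
c,s_=np.cos(-.225),np.sin(-.225)
```

```text
jar 224 0.0988 [ 0.4642 -0.1421  0.0963] [0.036 0.036 0.008]
orange 219 0.0988 [ 0.4702 -0.0455  0.0963] [0.036 0.038 0.007]
squat 382 0.0582 [ 0.5792 -0.1947  0.0555] [0.052 0.053 0.01 ]
bottle 90 0.117 [ 0.4484 -0.2809  0.1154] [0.022 0.021 0.008]
y1 227 0.0989 [ 0.3819 -0.1118  0.0964] [0.037 0.036 0.009]
y2 231 0.0984 [ 0.3891 -0.2052  0.0962] [0.035 0.038 0.008]
panel offs [477.32958961 478.1179192  479.2709361  480.27052649 481.17175406]
plate 5206 ((577.5692749023438, 158.8766326904297), (293.20196533203125, 205.569091796875), 89.15232849121094) [2.5489873e-01 9.6696776e-01 5.7449078e+02 1.5645721e+02] 0.010373668048669127
key 104 ((552.485595703125, 98.9093246459961), (9.805177688598633, 52.35344696044922), 38.024845123291016) [  0.6381387   -0.76992136 552.15375     98.855545  ] 0.0730322665467763
housing 766 ((552.7182006835938, 107.17281341552734), (96.34344482421875, 75.99866485595703), 77.59342193603516) [5.02878964e-01 8.64356816e-01 5.59268433e+02 1.01103096e+02] 0.03828941343494685
```

Call:
send_rows:
  increments:
    - {"yaw": -0.071,"fingers": 1}
    - {"x": -0.046,"y": -0.037,"fingers": 1}
    - {"x": -0.046,"y": -0.037,"fingers": 1}
    - {"x": -0.046,"y": -0.037,"fingers": 1}
    - {"x": -0.046,"y": -0.037,"fingers": 1}

```text
invalid input
```

Call:
send_rows:
  increments:
    - {"x": -0.046,"y": -0.037,"fingers": 1}
    - {"x": -0.046,"y": -0.037,"fingers": 1}
    - {"x": -0.046,"y": -0.037,"fingers": 1}
    - {"x": -0.046,"y": -0.037,"fingers": 1}
    - {"x": -0.008,"y": -0.055,"fingers": 1}

```text
invalid input
```

Call:
send_rows:
  increments:
    - {"x": -0.008,"y": -0.055,"fingers": 1}
    - {"x": -0.008,"y": -0.055,"fingers": 1}
    - {"x": -0.008,"y": -0.055,"fingers": 1}
    - {"x": -0.008,"y": -0.055,"fingers": 1}
    - {"x": -0.008,"y": -0.055,"fingers": 1}

```text
invalid input
```

Call:
send_rows:
  increments:
    - {"x": -0.008,"y": -0.055,"fingers": 1}
    - {"x": -0.008,"y": -0.055,"fingers": 1}
    - {"fingers": 1}
    - {"fingers": 1}
    - {"fingers": 1}

```text
invalid input
```

Call:
send_rows:
  increments:
    - {"x": 0,"y": 0,"z": 0,"yaw": -0.071,"fingers": 1}
    - {"x": -0.046,"y": -0.037,"z": 0,"yaw": 0,"fingers": 1}
    - {"x": -0.046,"y": -0.037,"z": 0,"yaw": 0,"fingers": 1}
    - {"x": -0.046,"y": -0.037,"z": 0,"yaw": 0,"fingers": 1}
    - {"x": -0.046,"y": -0.037,"z": 0,"yaw": 0,"fingers": 1}

```text
time_s: 0.72
position: [0.3517, 0.4823, 0.2278]
ee_rot: [-0.0, 0.113, 0.994, -0.0]
contact_force: [1.4, -0.4, 0.8]
opening: 0.999
gripper_force: 0.0
```

Call:
send_rows:
  increments:
    - {"x": -0.046,"y": -0.037,"z": 0,"yaw": 0,"fingers": 1}
    - {"x": -0.046,"y": -0.037,"z": 0,"yaw": 0,"fingers": 1}
    - {"x": -0.046,"y": -0.037,"z": 0,"yaw": 0,"fingers": 1}
    - {"x": -0.046,"y": -0.037,"z": 0,"yaw": 0,"fingers": 1}
    - {"x": -0.008,"y": -0.055,"z": 0,"yaw": 0,"fingers": 1}

```text
time_s: 1.35
position: [0.4945, 0.2416, 0.2279]
ee_rot: [0.0, 0.113, 0.994, 0.0]
contact_force: [0.8, 0.1, -0.3]
opening: 0.999
gripper_force: 0.0
```

Call:
send_rows:
  increments:
    - {"x": -0.008,"y": -0.055,"z": 0,"yaw": 0,"fingers": 1}
    - {"x": -0.008,"y": -0.055,"z": 0,"yaw": 0,"fingers": 1}
    - {"x": -0.008,"y": -0.055,"z": 0,"yaw": 0,"fingers": 1}
    - {"x": -0.008,"y": -0.055,"z": 0,"yaw": 0,"fingers": 1}
    - {"x": -0.008,"y": -0.055,"z": 0,"yaw": 0,"fingers": 1}

```text
time_s: 1.98
position: [0.4695, -0.0355, 0.228]
ee_rot: [0.0, 0.113, 0.994, -0.0]
contact_force: [0.4, 1.0, 0.6]
opening: 1.004
gripper_force: 0.0
```

Call:
send_rows:
  increments:
    - {"x": -0.008,"y": -0.055,"z": 0,"yaw": 0,"fingers": 1}
    - {"x": -0.008,"y": -0.055,"z": 0,"yaw": 0,"fingers": 1}
    - {"x": 0,"y": 0,"z": 0,"yaw": 0,"fingers": 1}
    - {"x": 0,"y": 0,"z": 0,"yaw": 0,"fingers": 1}
    - {"x": 0,"y": 0,"z": 0,"yaw": 0,"fingers": 1}

```text
time_s: 2.6
position: [0.461, -0.1436, 0.2278]
ee_rot: [-0.0, 0.112, 0.994, 0.0]
contact_force: [0.2, 0.4, 0.5]
opening: 1.002
gripper_force: 0.0
```

Run:
```python
from h import *
s=r.read_state();c=grab("wrist","w1");print(s["position"],c["tool_from_camera"],c["K"])
np.savez("w1.npz",**c)
```

```text
[ 0.46099726 -0.14361837  0.22781755] [[ 3.37633497e-04  9.57339452e-01  2.88965498e-01  8.31230763e-02]
 [ 9.99999943e-01 -3.18739723e-04 -1.12440293e-04 -6.97340836e-04]
 [-1.55387459e-05  2.88965520e-01 -9.57339505e-01 -1.58163623e-01]
 [ 0.00000000e+00  0.00000000e+00  0.00000000e+00  1.00000000e+00]] [[371.64829954   0.         314.71964228]
 [  0.         371.64829954 241.23320882]
 [  0.           0.           1.        ]]
```

View pics/w1.png

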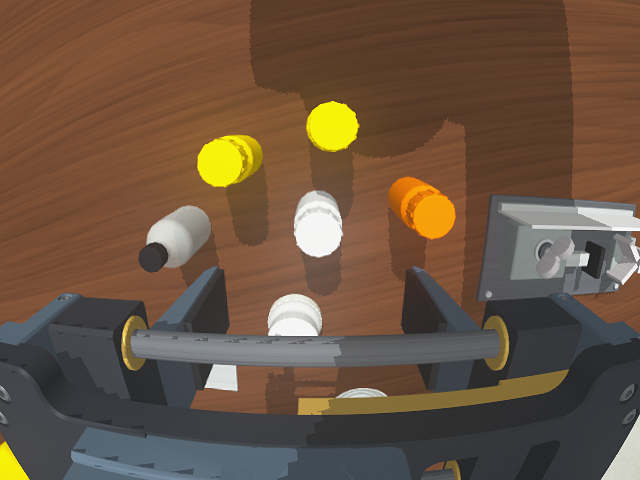

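The wrist view shows the white jar's cap top near (319,234), between the fingers and clear of the neighbours; the squat jar is at (295,318).

```bash
cat >> h.py <<'E'
from scipy.spatial.transform import Rotation as Ro
def wcloud(c,s):
    K=c["K"];v,u=np.mgrid[0:480,0:640];a=(u-K[0,2])/K[0,0];b=(v-K[1,2])/K[1,1];t=np.hypot(a,b)+1e-9
    z=c["z_map"];k=np.tan(t)/t*z
    T=c["tool_from_camera"];P=np.stack([a*k,-b*k,-z],-1)@T[:3,:3].T+T[:3,3]
    q=s["ee_rot"];return Ro.from_quat([q[1],q[2],q[3],q[0]]).apply(P.reshape(-1,3)).reshape(P.shape)+s["position"],P
E
python3 - <<'E'
from h import *
c=dict(np.load("w1.npz"));s=r.read_state();W,P=wcloud(c,s)
v,u=np.mgrid[0:480,0:640];m=(abs(u-319)<30)&(abs(v-228)<45)&(c["z_map"]>0)
m1=m&(W[...,2]>.088)&(W[...,2]<.105)
print(m1.sum(),W[m1].mean(0),np.ptp(W[m1],axis=0),cv2.minEnclosingCircle((W[m1][:,:2]*1000).astype(np.float32)))
print("tool",P[m1].mean(0),"ztop",np.percentile(W[m1][:,2],90))
E
```

```text
1743 [ 0.45856924 -0.14106216  0.09706567] [0.03881701 0.03889132 0.01156971] ((459.8348388671875, -141.47073364257812), 20.112869262695312)
tool [0.00295637 0.00189182 0.13077389] ztop 0.09833581498019822
```

Call:
send_rows:
  increments:
    - {"x": -0.001,"y": 0.002,"z": 0.05,"yaw": 0,"fingers": 1}
    - {"x": 0,"y": 0,"z": 0.05,"yaw": 0,"fingers": 1}
    - {"x": 0,"y": 0,"z": 0.05,"yaw": 0,"fingers": 1}
    - {"x": 0,"y": 0,"z": 0.019,"yaw": 0,"fingers": 1}
    - {"x": 0,"y": 0,"z": 0,"yaw": 0,"fingers": 1}

```text
time_s: 3.28
position: [0.4617, -0.1418, 0.0578]
ee_rot: [-0.001, 0.112, 0.994, 0.0]
contact_force: [0.2, -0.6, 0.3]
opening: 1.0
gripper_force: 0.0
```

Call:
send_rows:
  increments:
    - {"x": 0,"y": 0,"z": 0,"yaw": 0,"fingers": 0.3}
    - {"x": 0,"y": 0,"z": 0,"yaw": 0,"fingers": 0.3}
    - {"x": 0,"y": 0,"z": 0,"yaw": 0,"fingers": 0.3}
    - {"x": 0,"y": 0,"z": 0,"yaw": 0,"fingers": 0.3}
    - {"x": 0,"y": 0,"z": 0,"yaw": 0,"fingers": 0.3}

```text
time_s: 3.9
position: [0.4625, -0.1429, 0.0591]
ee_rot: [0.0, 0.113, 0.994, -0.0]
contact_force: [-0.4, 1.0, 0.2]
opening: 0.483
gripper_force: 0.5
```

Call:
send_rows:
  increments:
    - {"x": 0,"y": 0,"z": 0,"yaw": 0,"fingers": 0.3}
    - {"x": 0,"y": 0,"z": 0,"yaw": 0,"fingers": 0.3}
    - {"x": 0,"y": 0,"z": -0.03,"yaw": 0,"fingers": 0.3}
    - {"x": 0,"y": 0,"z": -0.05,"yaw": 0,"fingers": 0.3}
    - {"x": 0,"y": 0,"z": -0.05,"yaw": 0,"fingers": 0.3}

```text
time_s: 4.53
position: [0.4619, -0.1428, 0.19]
ee_rot: [-0.001, 0.113, 0.994, 0.0]
contact_force: [0.1, 0.2, -0.7]
opening: 0.469
gripper_force: 30.0
```

Call:
send_rows:
  increments:
    - {"x": 0,"y": 0,"z": -0.02,"yaw": 0,"fingers": 0.3}
    - {"x": -0.006,"y": 0.047,"z": 0,"yaw": 0,"fingers": 0.3}
    - {"x": -0.006,"y": 0.047,"z": 0,"yaw": 0,"fingers": 0.3}
    - {"x": -0.006,"y": 0.047,"z": 0,"yaw": 0,"fingers": 0.3}
    - {"x": -0.006,"y": 0.047,"z": 0,"yaw": 0,"fingers": 0.3}

```text
time_s: 5.15
position: [0.528, 0.0365, 0.2088]
ee_rot: [-0.0, 0.113, 0.994, -0.0]
contact_force: [0.5, -0.6, -1.1]
opening: 0.47
gripper_force: 30.0
```

Call:
send_rows:
  increments:
    - {"x": -0.006,"y": 0.047,"z": 0,"yaw": 0,"fingers": 0.3}
    - {"x": -0.006,"y": 0.047,"z": 0,"yaw": 0,"fingers": 0.3}
    - {"x": -0.006,"y": 0.047,"z": 0,"yaw": 0,"fingers": 0.3}
    - {"x": -0.006,"y": 0.047,"z": 0,"yaw": 0,"fingers": 0.3}
    - {"x": 0,"y": 0,"z": 0,"yaw": 0,"fingers": 0.3}

```text
time_s: 5.78
position: [0.5938, 0.2152, 0.2085]
ee_rot: [-0.0, 0.111, 0.994, 0.0]
contact_force: [-0.3, -0.4, -0.9]
opening: 0.47
gripper_force: 30.0
```

Run:
```python
from h import *
s=r.read_state();c=grab("wrist","w2");print(s["position"],s["opening"],s["gripper_force"],s["contact_force"])
np.savez("w2.npz",**c)
t=grab("top","t2");np.savez("t2.npz",**t)
```

```text
[0.59382792 0.2151776  0.20847252] 0.4696347643157183 29.967515089083463 [-0.29437767 -0.42167918 -0.88083067]
```

View pics/w2.png

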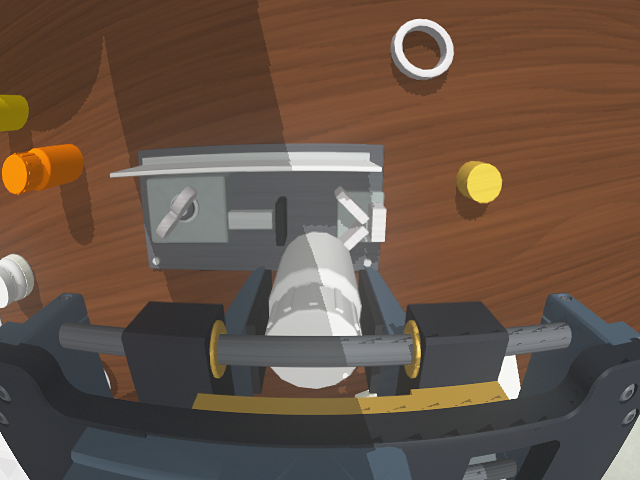

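The wrist view shows the jar held at (315,310). The stand is below it: shoe at (281,220), V at (350,215), key at (178,212), and the panel along v≈165. I'll measure these in the tool frame.

Run:
```python
from h import *
c=dict(np.load("w2.npz"));s=r.read_state();W,P=wcloud(c,s);ok=c["z_map"]>0;px=c["pixels"].astype(int)
v,u=np.mgrid[0:480,0:640];Z=W[...,2]
def box(a,b,d,e):return ok&(u>=a)&(u<=b)&(v>=d)&(v<=e)
def show(n,m):
    Q=P[m]*1000;print(n,m.sum(),"tool mean",Q.mean(0).round(1),"lo",np.percentile(Q,3,axis=0).round(1),"hi",np.percentile(Q,97,axis=0).round(1),"Zmed",np.median(Z[m]).round(4))
show("plate",box(190,260,248,262)); 
show("shoe",box(272,290,190,250)&(Z>.040)&(Z<.055)&(px.sum(-1)<150))
m=box(150,205,180,245)&(Z>.066)&(Z<.08);show("key",m);Q=(P[m][:,:2]*1000).astype(np.float32);print(cv2.minAreaRect(Q))
m=box(115,380,150,180)&(Z>.077)&(Z<.09);show("panel",m);print(cv2.fitLine((P[m][:,:2]*1000).astype(np.float32),cv2.DIST_HUBER,0,.01,.01).ravel())
show("V",box(325,390,180,250)&(Z>.043)&(Z<.055))
m=box(270,360,232,300)&(Z>.1);Q=P[m]*1000
for z0 in (-15,0,10,20,30,40):
    q=Q[abs(Q[:,2]-z0)<4]
    if len(q)>20: print(z0,len(q),"xmax",np.percentile(q[:,0],98).round(1),"y",np.percentile(q[:,1],[2,98]).round(1))
m=m&(abs(P[...,2]*1000-15)<25);Q=P[m]*1000
A=np.c_[2*Q[:,:2],np.ones(len(Q))];x=np.linalg.lstsq(A,(Q[:,:2]**2).sum(1),rcond=None)[0];print("circle",x[:2],np.sqrt(x[2]+x[0]**2+x[1]**2))
```

```text
plate 1064 tool mean [-39.6 -93.9 199. ] lo [ -47.4 -130.5  197.6] hi [-32.  -58.5 200.4] Zmed 0.0093<stdin>:6: RuntimeWarning: Mean of empty slice.
  ret = um.true_divide(
Traceback (most recent call last):
IndexError: index -1 is out of bounds for axis 0 with size 0
```

Run:
```python
from h import *
c=dict(np.load("w2.npz"));s=r.read_state();W,P=wcloud(c,s);ok=c["z_map"]>0;px=c["pixels"].astype(int)
v,u=np.mgrid[0:480,0:640];Z=W[...,2]
def box(a,b,d,e):return ok&(u>=a)&(u<=b)&(v>=d)&(v<=e)
def show(n,m):
    Q=P[m]*1000
    if len(Q)<5: print(n,len(Q));return
    print(n,m.sum(),"tool mean",Q.mean(0).round(1),"lo",np.percentile(Q,3,axis=0).round(1),"hi",np.percentile(Q,97,axis=0).round(1),"Zmed",np.median(Z[m]).round(4))
print("px",px[220,281],Z[220,276:288].round(3),P[220,276:288,1].round(4))
show("shoe",box(272,290,190,250)&(Z>.044)&(Z<.055))
m=box(150,205,180,245)&(Z>.066)&(Z<.08);show("key",m);Q=(P[m][:,:2]*1000).astype(np.float32);print(cv2.minAreaRect(Q))
m=box(115,380,150,180)&(Z>.077)&(Z<.09);show("panel",m);print(cv2.fitLine((P[m][:,:2]*1000).astype(np.float32),cv2.DIST_HUBER,0,.01,.01).ravel())
show("V",box(325,390,180,250)&(Z>.043)&(Z<.055))
m=box(270,360,232,300)&(Z>.1)&(abs(P[...,2]*1000-15)<25);Q=P[m]*1000
A=np.c_[2*Q[:,:2],np.ones(len(Q))];x=np.linalg.lstsq(A,(Q[:,:2]**2).sum(1),rcond=None)[0];print("circle",len(Q),x[:2],np.sqrt(x[2]+x[0]**2+x[1]**2),Q.max(0))
```

```text
px [58 59 59] [0.05  0.05  0.051 0.051 0.05  0.05  0.05  0.05  0.048 0.035 0.022 0.011] [-0.0347 -0.0338 -0.0328 -0.0319 -0.0311 -0.0303 -0.0294 -0.0285 -0.0278
 -0.028  -0.0281 -0.028 ]
shoe 414 tool mean [  4.2 -31.5 158.5] lo [-14.9 -35.5 156.9] hi [ 22.2 -27.8 161.6] Zmed 0.05
key 719 tool mean [  20.6 -119.   134.6] lo [   0.5 -135.3  130.7] hi [  38.8 -104.1  141.2] Zmed 0.0747
((18.936382293701172, -121.25894927978516), (51.97031784057617, 10.69736099243164), 39.62109375)
panel 1530 tool mean [ 56.3 -56.6 124.8] lo [  54.1 -159.3  122.9] hi [ 58.3  43.7 130.3] Zmed 0.0841
[ 3.4049246e-03 -9.9999422e-01  5.6300396e+01 -5.5762066e+01]
V 1139 tool mean [  5.3  42.8 158.5] lo [-15.1  22.  156.8] hi [ 28.6  61.1 163.2] Zmed 0.0502
circle 3444 [ 3.87478246 -0.53924048] 20.296767294135837 [25.25322635 21.63295695 39.96750436]
```

Call:
send_rows:
  increments:
    - {"x": 0,"y": -0.001,"z": 0.04,"yaw": 0,"fingers": 0.3}
    - {"x": 0,"y": 0,"z": 0.04,"yaw": 0,"fingers": 0.3}
    - {"x": 0,"y": 0,"z": 0.04,"yaw": 0,"fingers": 0.3}
    - {"x": 0,"y": 0,"z": 0.014,"yaw": 0,"fingers": 0.3}
    - {"x": 0,"y": 0,"z": 0.002,"yaw": 0,"fingers": 0.3}

```text
time_s: 6.5
position: [0.5929, 0.2112, 0.0729]
ee_rot: [-0.0, 0.113, 0.994, -0.0]
contact_force: [0.3, -0.2, -1.4]
opening: 0.478
gripper_force: 30.0
```

Call:
send_rows:
  increments:
    - {"x": 0,"y": 0,"z": 0.002,"yaw": 0,"fingers": 0.3}
    - {"x": 0,"y": 0,"z": 0.001,"yaw": 0,"fingers": 0.3}
    - {"x": 0,"y": 0,"z": 0.001,"yaw": 0,"fingers": 0.3}
    - {"x": 0,"y": 0,"z": 0,"yaw": 0,"fingers": 0.3}
    - {"x": 0,"y": 0,"z": 0,"yaw": 0,"fingers": 0.3}

```text
time_s: 7.12
position: [0.5932, 0.2119, 0.069]
ee_rot: [0.0, 0.113, 0.994, 0.0]
contact_force: [-0.3, -0.1, -1.2]
opening: 0.47
gripper_force: 30.0
```

Run:
```python
from h import *
L=[]
for i in range(4):
    s=r.read_state();L.append(s["position"]);c=viewer.read_camera("wrist")
print(np.array(L).round(4));cv2.imwrite("pics/w3.png",c["pixels"][...,::-1]);np.savez("w3.npz",**c)
W,P=wcloud(c,s);Z=W[...,2];v,u=np.mgrid[0:480,0:640]
m=(c["z_map"]>0)&(abs(Z-.049)<.005)&(v<270)
H,e=np.histogram(P[m][:,1]*1000,bins=np.arange(-60,80,4));print(list(zip(e.astype(int),H)))
k=(c["z_map"]>0)&(abs(Z-.074)<.004)&(P[...,1]<-.08);Q=(P[k][:,:2]*1000).astype(np.float32);print(len(Q),cv2.minAreaRect(Q))
k=(c["z_map"]>0)&(abs(Z-.082)<.004)&(P[...,0]>.045);print(np.median(P[k]*1000,axis=0))
```

```text
[[0.5932 0.2119 0.069 ]
 [0.5932 0.2119 0.069 ]
 [0.5932 0.2119 0.069 ]
 [0.5931 0.2118 0.069 ]]
[(np.int64(-60), np.int64(22)), (np.int64(-56), np.int64(25)), (np.int64(-52), np.int64(23)), (np.int64(-48), np.int64(22)), (np.int64(-44), np.int64(22)), (np.int64(-40), np.int64(22)), (np.int64(-36), np.int64(30)), (np.int64(-32), np.int64(151)), (np.int64(-28), np.int64(176)), (np.int64(-24), np.int64(25)), (np.int64(-20), np.int64(40)), (np.int64(-16), np.int64(59)), (np.int64(-12), np.int64(61)), (np.int64(-8), np.int64(69)), (np.int64(-4), np.int64(75)), (np.int64(0), np.int64(66)), (np.int64(4), np.int64(69)), (np.int64(8), np.int64(64)), (np.int64(12), np.int64(61)), (np.int64(16), np.int64(44)), (np.int64(20), np.int64(104)), (np.int64(24), np.int64(208)), (np.int64(28), np.int64(198)), (np.int64(32), np.int64(189)), (np.int64(36), np.int64(124)), (np.int64(40), np.int64(77)), (np.int64(44), np.int64(34)), (np.int64(48), np.int64(22)), (np.int64(52), np.int64(83)), (np.int64(56), np.int64(77)), (np.int64(60), np.int64(78)), (np.int64(64), np.int64(23)), (np.int64(68), np.int64(0)), (np.int64(72), np.int64(0))]
1539 ((53.227996826171875, -129.0150146484375), (70.2297134399414, 71.5556411743164), 39.50167465209961)
[ 56.63925613 -33.47999647 -15.14236107]
```

View pics/w3.png

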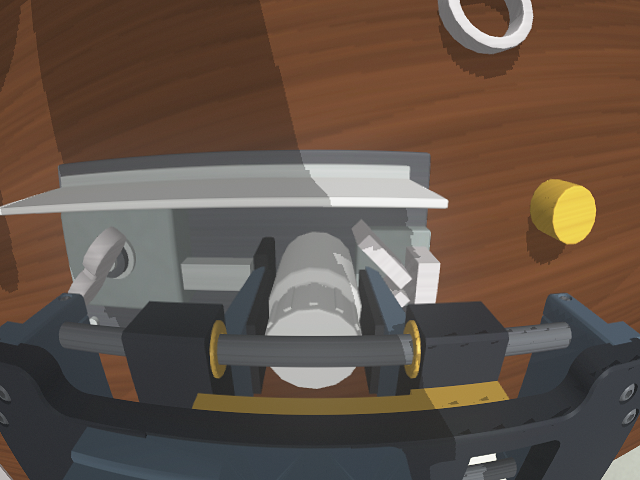

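The close view shows the jar between the shoe (265,260) and the V (385,255), with about 4 mm of gap at the shoe and the panel clear. I'll lower the last 2 mm.

Call:
send_rows:
  increments:
    - {"x": 0,"y": 0,"z": 0.001,"yaw": 0,"fingers": 0.3}
    - {"x": 0,"y": 0,"z": 0,"yaw": 0,"fingers": 0.3}
    - {"x": 0,"y": 0,"z": 0.001,"yaw": 0,"fingers": 0.3}
    - {"x": 0,"y": 0,"z": 0,"yaw": 0,"fingers": 0.3}
    - {"x": 0,"y": 0,"z": 0,"yaw": 0,"fingers": 0.3}

```text
time_s: 7.95
position: [0.5933, 0.2119, 0.0671]
ee_rot: [0.0, 0.113, 0.994, 0.0]
contact_force: [-0.9, -0.1, 2.2]
opening: 0.471
gripper_force: 30.0
```

Call:
send_rows:
  increments:
    - {"x": 0,"y": 0,"z": 0,"yaw": 0,"fingers": 0.55}
    - {"x": 0,"y": 0,"z": 0,"yaw": 0,"fingers": 0.7}
    - {"x": 0,"y": 0,"z": 0,"yaw": 0,"fingers": 0.8}
    - {"x": 0,"y": 0,"z": 0,"yaw": 0,"fingers": 0.8}
    - {"x": 0,"y": 0,"z": -0.01,"yaw": 0,"fingers": 0.8}

```text
time_s: 8.57
position: [0.5927, 0.2117, 0.0767]
ee_rot: [-0.001, 0.113, 0.994, -0.0]
contact_force: [-0.7, 0.4, 0.1]
opening: 0.798
gripper_force: 0.0
```

Call:
send_rows:
  increments:
    - {"x": 0,"y": 0,"z": -0.03,"yaw": 0,"fingers": 0.8}
    - {"x": 0,"y": 0,"z": -0.05,"yaw": 0,"fingers": 0.8}
    - {"x": 0,"y": 0,"z": -0.05,"yaw": 0,"fingers": 0.8}
    - {"x": 0,"y": 0,"z": -0.02,"yaw": 0,"fingers": 0.8}
    - {"x": 0,"y": 0,"z": 0,"yaw": 0,"fingers": 0.8}

```text
time_s: 9.2
position: [0.5937, 0.212, 0.2284]
ee_rot: [0.001, 0.113, 0.994, 0.001]
contact_force: [0.7, 0.3, -0.7]
opening: 0.801
gripper_force: 0.0
```

Run:
```python
from h import *
s=r.read_state();c=grab("wrist","w4");np.savez("w4.npz",**c);print(s["position"],s["ee_rot"],s["q"].round(2))
W,P=wcloud(c,s);Z=W[...,2];ok=c["z_map"]>0
k=ok&(Z>.066)&(Z<.079)&(P[...,1]<-.09)&(P[...,0]<.048);Q=(P[k][:,:2]*1000).astype(np.float32);print("key",len(Q),cv2.minAreaRect(Q))
k=ok&(abs(Z-.105)<.006)&(abs(P[...,1])<.03);print("cap",k.sum(),P[k].mean(0)*1000,np.ptp(P[k],axis=0)*1000)
k=ok&(abs(Z-.082)<.004)&(P[...,0]>.048);print("panel",np.median(P[k]*1000,axis=0))
```

```text
[0.5936729  0.21197941 0.22836415] [1.14669122e-03 1.12658287e-01 9.93633003e-01 5.00163535e-04] [ 0.31  0.27  1.88 -0.    0.99 -1.04]
key 643 ((22.111148834228516, -189.78854370117188), (44.548240661621094, 179.17127990722656), 2.238919973373413)
cap 1793 [4.79256850e+00 5.15069824e-02 1.23140935e+02] [38.3640435  39.09334415  9.19396095]
panel [ 56.98037272 -63.03713695 143.97158793]
```

View pics/w4.png

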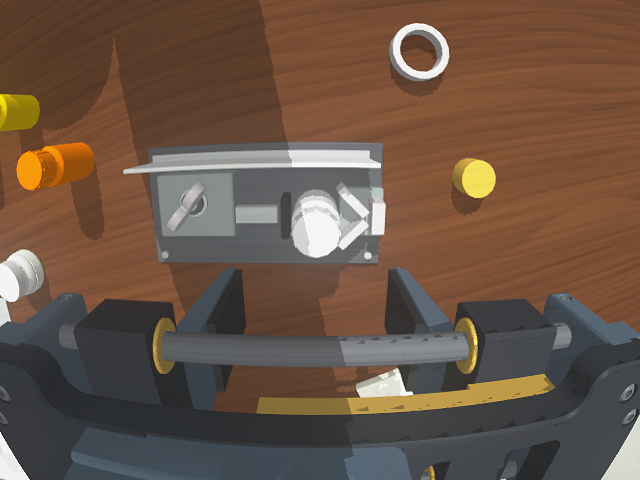

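The jar stands free at (316,222) between the shoe and the V; the key blade is at (187,206). Next I'll go above the key and align with the blade.

Call:
send_rows:
  increments:
    - {"x": 0.006,"y": -0.04,"z": 0,"yaw": 0,"fingers": 0.26}
    - {"x": 0.006,"y": -0.04,"z": 0,"yaw": 0,"fingers": 0.26}
    - {"x": 0.006,"y": -0.04,"z": 0,"yaw": 0,"fingers": 0.26}
    - {"x": 0,"y": 0,"z": 0,"yaw": 0.163,"fingers": 0.26}
    - {"x": 0,"y": 0,"z": 0,"yaw": 0.163,"fingers": 0.26}

```text
time_s: 9.88
position: [0.5477, 0.0983, 0.225]
ee_rot: [-0.001, 0.275, 0.961, -0.001]
contact_force: [-0.2, -0.2, 0.1]
opening: 0.285
gripper_force: 0.0
```

Call:
send_rows:
  increments:
    - {"x": 0,"y": 0,"z": 0,"yaw": 0.163,"fingers": 0.26}
    - {"x": 0,"y": 0,"z": 0,"yaw": 0.163,"fingers": 0.26}
    - {"x": 0,"y": 0,"z": 0,"yaw": 0,"fingers": 0.26}
    - {"x": 0,"y": 0,"z": 0,"yaw": 0,"fingers": 0.26}
    - {"x": 0,"y": 0,"z": 0,"yaw": 0,"fingers": 0.26}

```text
time_s: 10.5
position: [0.5486, 0.0989, 0.2265]
ee_rot: [-0.0, 0.424, 0.906, -0.0]
contact_force: [-0.9, -0.6, 0.7]
opening: 0.26
gripper_force: 0.0
```

Run:
```python
from h import *
s=r.read_state();c=grab("wrist","w5");np.savez("w5.npz",**c);print(s["position"],s["ee_rot"],s["q"].round(2),s["opening"],s["moment"])
W,P=wcloud(c,s);Z=W[...,2];ok=c["z_map"]>0
k=ok&(Z>.066)&(Z<.08)&(np.hypot(P[...,1],P[...,0])<.05)
n,l,st,ct=cv2.connectedComponentsWithStats(k.astype(np.uint8))
for i in range(1,n):
    if st[i,4]>40: Q=(P[l==i][:,:2]*1000).astype(np.float32);print(st[i],ct[i],"key",cv2.minAreaRect(Q),cv2.fitLine(Q,cv2.DIST_HUBER,0,.01,.01).ravel(),Z[l==i].mean())
```

```text
[0.54855919 0.09888024 0.22652749] [-2.62581271e-04  4.23984990e-01  9.05669160e-01 -1.78335425e-04] [ 0.14  0.16  2.02 -0.    0.96 -0.56] 0.26031631895607477 [-0.02731779  0.04632078 -0.00456519]
[291 171  25  21  43] [302.97674419 180.95348837] key ((41.286983489990234, -11.225171089172363), (26.239356994628906, 0.9166173934936523), 53.436187744140625) [  0.61161005   0.79115933  41.585567   -10.862425  ] 0.0732856109935555
[261 192  29  22  48] [274.66666667 202.625     ] key ((22.9906005859375, -35.325477600097656), (31.096256256103516, 1.0044441223144531), 53.101131439208984) [  0.61358464   0.789629    21.66132    -37.25822   ] 0.07347775107178399
[312 196  13  59 644] [317.59627329 224.87888199] key ((1.4787311553955078, 1.266028881072998), (51.968353271484375, 9.739090919494629), 1.920212984085083) [0.999607   0.02803301 3.3552155  1.2957776 ] 0.07448574631957569
```

View pics/w5.png

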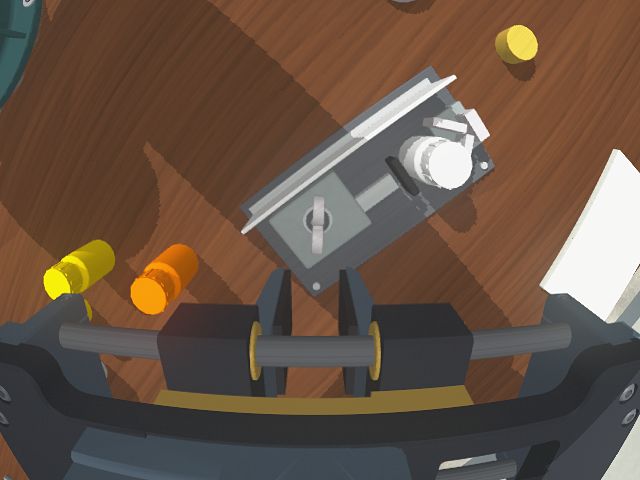

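Seen from above, the blade runs from (318,197) to (318,252), between the fingers, and is off by only about 1.5 mm and 2°. I'll descend and grip.

Call:
send_rows:
  increments:
    - {"x": 0,"y": 0.002,"z": 0.04,"yaw": 0.03,"fingers": 0.26}
    - {"x": 0,"y": 0,"z": 0.04,"yaw": 0,"fingers": 0.26}
    - {"x": 0,"y": 0,"z": 0.04,"yaw": 0,"fingers": 0.26}
    - {"x": 0,"y": 0,"z": 0.025,"yaw": 0,"fingers": 0.26}
    - {"x": 0,"y": 0,"z": 0.012,"yaw": 0,"fingers": 0.26}

```text
time_s: 11.18
position: [0.5497, 0.1001, 0.0687]
ee_rot: [-0.001, 0.438, 0.899, -0.0]
contact_force: [0.1, -0.4, 0.0]
opening: 0.257
gripper_force: 0.0
```

Call:
send_rows:
  increments:
    - {"x": 0,"y": 0,"z": 0,"yaw": 0,"fingers": 0.26}
    - {"x": 0,"y": 0,"z": 0,"yaw": 0,"fingers": 0}
    - {"x": 0,"y": 0,"z": 0,"yaw": 0,"fingers": 0}
    - {"x": 0,"y": 0,"z": 0,"yaw": 0,"fingers": 0}
    - {"x": 0,"y": 0,"z": 0,"yaw": 0,"fingers": 0}

```text
time_s: 11.8
position: [0.5507, 0.1001, 0.071]
ee_rot: [0.0, 0.439, 0.899, 0.0]
contact_force: [-2.4, -2.0, 5.7]
opening: 0.108
gripper_force: 30.0
```

```bash
cat > st.py <<'E'
from h import *
L=[]
for i in range(3):
    s=r.read_state();R=Ro.from_quat(np.roll(s["ee_rot"],-1));x=R.as_matrix()[:,0]
    L.append(np.r_[s["time_s"],s["position"],np.degrees(np.arctan2(x[1],x[0])),R.inv().apply(s["contact_force"]),s["moment"][2],s["q"][5],s["opening"],s["gripper_force"]]);viewer.read_camera("top") if i<2 else 0
np.set_printoptions(suppress=True,linewidth=160);print("t pos ang Ftool Mz q6 open grip\n",L[-1].round(4),"Mz",[round(l[8],3) for l in L])
E
python3 st.py
```

```text
t pos ang Ftool Mz q6 open grip
 [ 11.9      0.5507   0.1001   0.071  127.9737  -1.2843  -4.0793  -5.7562  -0.2349  -0.5244   0.1078  29.9935] Mz [np.float64(-0.269), np.float64(-0.246), np.float64(-0.235)]
```

Call:
send_rows:
  increments:
    - {"x": 0,"y": -0.001,"z": 0,"yaw": 0.08,"fingers": 0}
    - {"x": 0,"y": 0,"z": 0,"yaw": 0.08,"fingers": 0}
    - {"x": 0,"y": 0,"z": 0,"yaw": 0.08,"fingers": 0}
    - {"x": 0,"y": 0,"z": 0,"yaw": 0.08,"fingers": 0}
    - {"x": 0,"y": 0,"z": 0,"yaw": 0.08,"fingers": 0}

```text
time_s: 12.52
position: [0.5504, 0.0998, 0.071]
ee_rot: [0.001, 0.609, 0.793, 0.001]
contact_force: [0.3, 2.4, 1.7]
opening: 0.106
gripper_force: 30.0
```

```bash
python3 st.py
```

```text
t pos ang Ftool Mz q6 open grip
 [ 12.625    0.5504   0.0998   0.071  105.0093   1.4303   1.0939  -5.8191  -0.2575  -0.1245   0.1066  29.994 ] Mz [np.float64(0.328), np.float64(0.048), np.float64(-0.257)]
```

Create s1.py:
```python
from h import *
s=r.read_state();R=Ro.from_quat(np.roll(s["ee_rot"],-1));x=R.as_matrix()[:,0]
np.set_printoptions(suppress=True,linewidth=160)
print("ang",np.arctan2(x[1],x[0]).round(4),"F",R.inv().apply(s["contact_force"]).round(1),"Mz",s["moment"][2].round(3),"tau6",s["joint_torque"][5].round(3),"q6",s["q"][5].round(4),"dq6",s["dq"][5].round(3),"op",s["opening"].round(4))
```

```text
(no output)
```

Call:
send_rows:
  increments:
    - {"x": 0,"y": 0,"z": 0,"yaw": 0.08,"fingers": 0}
    - {"x": 0,"y": 0,"z": 0,"yaw": 0.08,"fingers": 0}
    - {"x": 0,"y": 0,"z": 0,"yaw": 0.08,"fingers": 0}
    - {"x": 0,"y": 0,"z": 0,"yaw": 0.08,"fingers": 0}
    - {"x": 0,"y": 0,"z": 0,"yaw": 0.08,"fingers": 0}

```text
time_s: 13.25
position: [0.5501, 0.0998, 0.071]
ee_rot: [0.0, 0.754, 0.657, 0.001]
contact_force: [-1.9, 3.2, 9.1]
opening: 0.108
gripper_force: 30.0
```

```bash
python3 s1.py
```

```text
Traceback (most recent call last):
  File "s1.py", line 4, in <module>
    print("ang",np.arctan2(x[1],x[0]).round(4),"F",R.inv().apply(s["contact_force"]).round(1),"Mz",s["moment"][2].round(3),"tau6",s["joint_torque"][5].round(3),"q6",s["q"][5].round(4),"dq6",s["dq"][5].round(3),"op",s["opening"].round(4))
                                                                                                                                                                                                                       ^^^^^^^^^^^^^^^^^^
AttributeError: 'float' object has no attribute 'round'
```

Call:
send_rows:
  increments:
    - {"x": 0,"y": 0,"z": 0,"yaw": 0.03,"fingers": 0}
    - {"x": 0,"y": 0,"z": 0,"yaw": 0.03,"fingers": 0}
    - {"x": 0,"y": 0,"z": 0,"yaw": 0.03,"fingers": 0}
    - {"x": 0,"y": 0,"z": 0,"yaw": 0.03,"fingers": 0}
    - {"x": 0,"y": 0,"z": 0,"yaw": 0.03,"fingers": 0}

```text
time_s: 13.88
position: [0.55, 0.0998, 0.071]
ee_rot: [0.0, 0.8, 0.599, 0.001]
contact_force: [-2.1, 3.2, 9.4]
opening: 0.107
gripper_force: 30.0
```

```bash
python3 s1.py
```

```text
Traceback (most recent call last):
  File "s1.py", line 4, in <module>
    print("ang",np.arctan2(x[1],x[0]).round(4),"F",R.inv().apply(s["contact_force"]).round(1),"Mz",s["moment"][2].round(3),"tau6",s["joint_torque"][5].round(3),"q6",s["q"][5].round(4),"dq6",s["dq"][5].round(3),"op",s["opening"].round(4))
                                                                                                                                                                                                                       ^^^^^^^^^^^^^^^^^^
AttributeError: 'float' object has no attribute 'round'
```

```bash
sed -i 's/s\["opening"\].round(4)/round(s["opening"],4)/' s1.py; python3 s1.py
```

```text
ang 1.2854 F [ 2.5 -2.9 -9.4] Mz 0.327 tau6 -0.191 q6 0.4231 dq6 0.238 op 0.1066
```

Call:
send_rows:
  increments:
    - {"x": 0,"y": 0,"z": 0,"yaw": 0.03,"fingers": 0}
    - {"x": 0,"y": 0,"z": 0,"yaw": 0.03,"fingers": 0}
    - {"x": 0,"y": 0,"z": 0,"yaw": 0.03,"fingers": 0}
    - {"x": 0,"y": 0,"z": 0,"yaw": 0.03,"fingers": 0}
    - {"x": 0,"y": 0,"z": 0,"yaw": 0.03,"fingers": 0}

```text
time_s: 14.5
position: [0.5499, 0.0998, 0.0709]
ee_rot: [0.0, 0.843, 0.538, 0.0]
contact_force: [-3.2, 4.0, 10.5]
opening: 0.105
gripper_force: 30.0
```

```bash
python3 s1.py
```

```text
ang 1.1354 F [  2.3  -4.5 -10.5] Mz 0.317 tau6 -0.19 q6 0.573 dq6 0.239 op 0.1047
```

Call:
send_rows:
  increments:
    - {"x": 0,"y": 0,"z": 0,"yaw": 0.03,"fingers": 0}
    - {"x": 0,"y": 0,"z": 0,"yaw": 0.03,"fingers": 0}
    - {"x": 0,"y": 0,"z": 0,"yaw": 0.03,"fingers": 0}
    - {"x": 0,"y": 0,"z": 0,"yaw": 0.03,"fingers": 0}
    - {"x": 0,"y": 0,"z": 0,"yaw": 0.03,"fingers": 0}

```text
time_s: 15.12
position: [0.5498, 0.0999, 0.071]
ee_rot: [0.0, 0.881, 0.473, 0.0]
contact_force: [-3.4, 4.1, 10.0]
opening: 0.109
gripper_force: 30.0
```

```bash
python3 s1.py
```

```text
ang 0.9854 F [  1.5  -5.1 -10. ] Mz 0.305 tau6 -0.189 q6 0.723 dq6 0.239 op 0.1086
```

Call:
send_rows:
  increments:
    - {"x": 0,"y": 0,"z": -0.001,"yaw": 0.03,"fingers": 0}
    - {"x": 0,"y": 0,"z": 0,"yaw": 0.03,"fingers": 0}
    - {"x": 0,"y": 0,"z": 0,"yaw": 0.03,"fingers": 0}
    - {"x": 0,"y": 0,"z": 0,"yaw": 0.03,"fingers": 0}
    - {"x": 0,"y": 0,"z": 0,"yaw": 0.03,"fingers": 0}

```text
time_s: 15.75
position: [0.5497, 0.0999, 0.0711]
ee_rot: [-0.0, 0.914, 0.405, 0.0]
contact_force: [1.6, 5.4, -5.4]
opening: 0.105
gripper_force: 30.0
```

```bash
python3 s1.py
```

```text
ang 0.8346 F [ 5.1 -2.4  5.4] Mz 0.235 tau6 -0.191 q6 0.8736 dq6 0.238 op 0.1051
```

Call:
send_rows:
  increments:
    - {"x": 0,"y": 0,"z": 0,"yaw": 0.03,"fingers": 0}
    - {"x": 0,"y": 0,"z": 0,"yaw": 0.03,"fingers": 0}
    - {"x": 0,"y": 0,"z": 0,"yaw": 0.03,"fingers": 0}
    - {"x": 0,"y": 0,"z": 0,"yaw": 0.03,"fingers": 0}
    - {"x": 0,"y": 0,"z": 0,"yaw": 0.03,"fingers": 0}

```text
time_s: 16.38
position: [0.5496, 0.1, 0.0711]
ee_rot: [-0.0, 0.942, 0.336, 0.0]
contact_force: [1.4, 7.2, -4.3]
opening: 0.107
gripper_force: 30.0
```

```bash
python3 s1.py
```

```text
ang 0.6847 F [ 5.7 -4.7  4.3] Mz 0.292 tau6 -0.19 q6 1.0236 dq6 0.238 op 0.107
```

Call:
send_rows:
  increments:
    - {"x": 0,"y": 0,"z": 0,"yaw": 0.03,"fingers": 0}
    - {"x": 0,"y": 0,"z": 0,"yaw": 0.03,"fingers": 0}
    - {"x": 0,"y": 0,"z": 0,"yaw": 0.03,"fingers": 0}
    - {"x": 0,"y": 0,"z": 0,"yaw": 0.03,"fingers": 0}
    - {"x": 0,"y": 0,"z": 0,"yaw": 0.03,"fingers": 0}

```text
time_s: 17.0
position: [0.5495, 0.1001, 0.0711]
ee_rot: [-0.0, 0.964, 0.264, 0.0]
contact_force: [0.8, 8.4, -4.4]
opening: 0.107
gripper_force: 30.0
```

```bash
python3 s1.py
```

```text
ang 0.5346 F [ 5.  -6.8  4.4] Mz 0.327 tau6 -0.188 q6 1.1736 dq6 0.237 op 0.1066
```

Call:
send_rows:
  increments:
    - {"x": 0.0005,"y": -0.001,"z": 0,"yaw": 0.03,"fingers": 0}
    - {"x": 0,"y": 0,"z": 0,"yaw": 0.03,"fingers": 0}
    - {"x": 0,"y": 0,"z": 0,"yaw": 0.03,"fingers": 0}
    - {"x": 0,"y": 0,"z": 0,"yaw": 0.03,"fingers": 0}
    - {"x": 0,"y": 0,"z": 0,"yaw": 0.03,"fingers": 0}

```text
time_s: 17.62
position: [0.5495, 0.1004, 0.071]
ee_rot: [0.0, 0.982, 0.19, 0.0]
contact_force: [1.5, -5.5, -3.4]
opening: 0.107
gripper_force: 30.0
```

```bash
python3 s1.py
```

```text
ang 0.3832 F [-0.7  5.7  3.4] Mz 0.305 tau6 -0.159 q6 1.3273 dq6 0.241 op 0.1071
```

Call:
send_rows:
  increments:
    - {"x": 0,"y": 0,"z": 0,"yaw": 0.03,"fingers": 0}
    - {"x": 0,"y": 0,"z": 0,"yaw": 0.03,"fingers": 0}
    - {"x": 0,"y": 0,"z": 0,"yaw": 0.03,"fingers": 0}
    - {"x": 0,"y": 0,"z": 0,"yaw": 0.03,"fingers": 0}
    - {"x": 0,"y": 0,"z": 0,"yaw": 0.03,"fingers": 0}

```text
time_s: 18.25
position: [0.5494, 0.1005, 0.071]
ee_rot: [0.0, 0.993, 0.116, 0.0]
contact_force: [1.7, -5.4, -1.0]
opening: 0.109
gripper_force: 30.0
```

```bash
python3 s1.py
```

```text
ang 0.2327 F [0.4 5.6 1. ] Mz 0.293 tau6 -0.212 q6 1.4778 dq6 0.24 op 0.1095
```

Call:
send_rows:
  increments:
    - {"x": 0,"y": 0,"z": 0,"yaw": 0.03,"fingers": 0}
    - {"x": 0,"y": 0,"z": 0,"yaw": 0.03,"fingers": 0}
    - {"x": 0,"y": 0,"z": 0,"yaw": 0.03,"fingers": 0}
    - {"x": 0,"y": 0,"z": 0,"yaw": 0.03,"fingers": 0}
    - {"x": 0,"y": 0,"z": 0,"yaw": 0.03,"fingers": 0}

```text
time_s: 18.88
position: [0.5494, 0.1006, 0.071]
ee_rot: [0.0, 0.999, 0.041, 0.0]
contact_force: [0.4, -5.0, -0.2]
opening: 0.106
gripper_force: 30.0
```

```bash
python3 s1.py
```

```text
ang 0.0823 F [-0.   5.   0.2] Mz 0.372 tau6 -0.17 q6 1.6281 dq6 0.239 op 0.1058
```

Call:
send_rows:
  increments:
    - {"x": 0,"y": 0,"z": 0,"yaw": 0.02,"fingers": 0}
    - {"x": 0,"y": 0,"z": 0,"yaw": 0.02,"fingers": 0}
    - {"x": 0,"y": 0,"z": 0,"yaw": 0.02,"fingers": 0}
    - {"x": 0,"y": 0,"z": 0,"yaw": 0.02,"fingers": 0}
    - {"x": 0,"y": 0,"z": 0,"yaw": 0.02,"fingers": 0}

```text
time_s: 19.5
position: [0.5494, 0.1006, 0.071]
ee_rot: [0.0, 1.0, -0.009, 0.0]
contact_force: [1.6, -4.0, 2.2]
opening: 0.108
gripper_force: 30.0
```

```bash
python3 s1.py
```

```text
ang -0.0174 F [ 1.6  4.  -2.2] Mz 0.399 tau6 0.04 q6 1.7278 dq6 0.16 op 0.1083
```

Call:
send_rows:
  increments:
    - {"x": 0,"y": 0,"z": 0,"yaw": 0.02,"fingers": 0}
    - {"x": 0,"y": 0,"z": 0,"yaw": 0.02,"fingers": 0}
    - {"x": 0,"y": 0,"z": 0,"yaw": 0.02,"fingers": 0}
    - {"x": 0,"y": 0,"z": 0,"yaw": 0.02,"fingers": 0}
    - {"x": 0,"y": 0,"z": 0,"yaw": 0.02,"fingers": 0}

```text
time_s: 20.12
position: [0.5494, 0.1007, 0.071]
ee_rot: [-0.0, 0.998, -0.059, 0.0]
contact_force: [0.2, -4.2, 3.4]
opening: 0.107
gripper_force: 30.0
```

```bash
python3 s1.py
python3 - <<'E'
from h import *
c=viewer.read_camera("top");np.savez("t3.npz",**c)
cv2.imwrite("pics/t3.png",cv2.resize(c["pixels"][195:295,195:335],None,fx=5.5,fy=5.5,interpolation=cv2.INTER_CUBIC)[...,::-1])
E
```

```text
ang -0.1175 F [ 0.7  4.2 -3.4] Mz 0.416 tau6 0.077 q6 1.8279 dq6 0.158 op 0.1065
```

Call:
send_rows:
  increments:
    - {"x": 0,"y": 0,"z": 0,"yaw": 0.02,"fingers": 0}
    - {"x": 0,"y": 0,"z": 0,"yaw": 0.02,"fingers": 0}
    - {"x": 0,"y": 0,"z": 0,"yaw": 0.02,"fingers": 0}
    - {"x": 0,"y": 0,"z": 0,"yaw": 0.02,"fingers": 0}
    - {"x": 0,"y": 0,"z": 0,"yaw": 0.02,"fingers": 0}

```text
time_s: 20.8
position: [0.5495, 0.1008, 0.071]
ee_rot: [-0.0, 0.994, -0.109, 0.0]
contact_force: [0.6, -3.2, 4.9]
opening: 0.109
gripper_force: 30.0
```

```bash
python3 s1.py
```

```text
ang -0.2175 F [ 1.3  3.  -4.9] Mz 0.511 tau6 0.112 q6 1.9278 dq6 0.161 op 0.1086
```

Call:
send_rows:
  increments:
    - {"x": 0,"y": 0,"z": 0,"yaw": 0.02,"fingers": 0}
    - {"x": 0,"y": 0,"z": 0,"yaw": 0.02,"fingers": 0}
    - {"x": 0,"y": 0,"z": 0,"yaw": 0.02,"fingers": 0}
    - {"x": 0,"y": 0,"z": 0,"yaw": 0.02,"fingers": 0}
    - {"x": 0,"y": 0,"z": 0,"yaw": 0.02,"fingers": 0}

```text
time_s: 21.42
position: [0.5495, 0.1008, 0.071]
ee_rot: [-0.0, 0.987, -0.158, 0.0]
contact_force: [-1.2, -2.5, 5.9]
opening: 0.107
gripper_force: 30.0
```

```bash
python3 s1.py
```

```text
ang -0.3175 F [-0.4  2.7 -5.9] Mz 0.441 tau6 0.148 q6 2.0278 dq6 0.158 op 0.1073
```

View pics/t3.png

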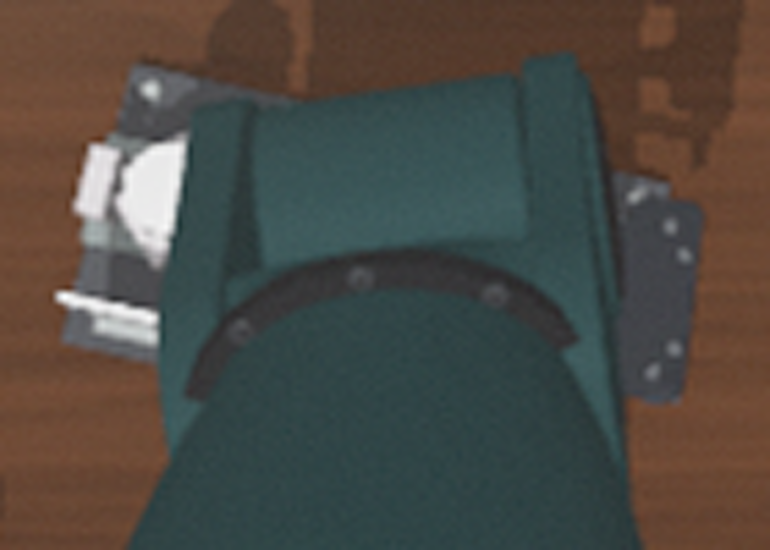

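The crop shows the jar at (155,195) pushed against the V plates, with the arm over the key. The torque rose from about 0.31 N m, with onset near ang +0.30, so I am now about 0.62 rad past contact. I'll settle, release and lift.

Call:
send_rows:
  increments:
    - {"x": 0,"y": 0,"z": 0,"yaw": 0.01,"fingers": 0}
    - {"x": 0,"y": 0,"z": 0,"yaw": 0,"fingers": 0}
    - {"x": 0,"y": 0,"z": 0,"yaw": 0,"fingers": 0}
    - {"x": 0,"y": 0,"z": 0,"yaw": 0,"fingers": 0.26}
    - {"x": 0,"y": 0,"z": 0,"yaw": 0,"fingers": 0.26}

```text
time_s: 22.05
position: [0.5492, 0.1009, 0.0707]
ee_rot: [-0.0, 0.987, -0.163, -0.0]
contact_force: [0.4, 0.6, -0.4]
opening: 0.255
gripper_force: 0.0
```

Call:
send_rows:
  increments:
    - {"x": 0,"y": 0,"z": 0,"yaw": 0,"fingers": 0.26}
    - {"x": 0,"y": 0,"z": 0,"yaw": 0,"fingers": 0.26}
    - {"x": 0,"y": 0,"z": -0.01,"yaw": 0,"fingers": 0.26}
    - {"x": 0,"y": 0,"z": -0.04,"yaw": 0,"fingers": 0.26}
    - {"x": 0,"y": 0,"z": -0.05,"yaw": 0,"fingers": 0.26}

```text
time_s: 22.68
position: [0.5488, 0.1006, 0.172]
ee_rot: [0.0, 0.987, -0.162, -0.001]
contact_force: [0.5, -0.2, -0.3]
opening: 0.26
gripper_force: 0.0
```

Call:
send_rows:
  increments:
    - {"x": 0,"y": 0,"z": -0.05,"yaw": 0,"fingers": 0.26}
    - {"x": 0,"y": 0,"z": -0.02,"yaw": 0,"fingers": 0.26}
    - {"x": 0,"y": 0,"z": 0,"yaw": 0,"fingers": 0.26}
    - {"x": 0,"y": 0,"z": 0,"yaw": 0,"fingers": 0.26}
    - {"x": 0,"y": 0,"z": 0,"yaw": 0,"fingers": 0.26}

```text
time_s: 23.3
position: [0.5488, 0.1006, 0.2397]
ee_rot: [0.0, 0.987, -0.162, -0.001]
contact_force: [-0.2, -1.0, -0.5]
opening: 0.26
gripper_force: 0.0
```

```bash
python3 s1.py
python3 - <<'E'
from h import *
s=r.read_state();c=grab("wrist","w6");np.savez("w6.npz",**c)
def meas(f,s):
    c=dict(np.load(f));W,P=wcloud(c,s);Z=W[...,2];ok=c["z_map"]>0
    return c,W,P,Z,ok
c,W,P,Z,ok=meas("w6.npz",s)
k=ok&(Z>.066)&(Z<.08)&(np.hypot(W[...,0]-.5495,W[...,1]-.1008)<.032);Q=(W[k][:,:2]*1000).astype(np.float32);print("key",len(Q),cv2.minAreaRect(Q),cv2.fitLine(Q,cv2.DIST_HUBER,0,.01,.01).ravel())
k=ok&(Z>.099)&(Z<.11)&(np.hypot(W[...,0]-.594,W[...,1]-.222)<.05);print("cap",k.sum(),W[k].mean(0),np.ptp(W[k],axis=0))
E
```

```text
ang -0.3262 F [0.1 1.  0.5] Mz -0.042 tau6 0.0 q6 2.0365 dq6 0.001 op 0.2605
key 580 ((550.2029418945312, 99.794189453125), (9.112356185913086, 49.93566131591797), 71.44039916992188) [ 9.4779062e-01 -3.1889331e-01  5.5176154e+02  9.9204674e+01]
cap 1381 [0.59305943 0.22391064 0.10499583] [0.03872382 0.03908127 0.00851665]
```

View pics/w6.png

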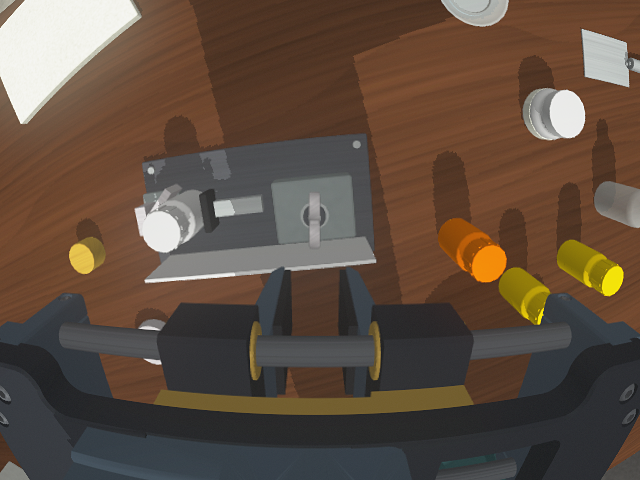

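The jar is upright at (170,225), held between the shoe (208,210) and the V. The key stayed at -18.5°, and the panel and the other objects are undisturbed. The jar's travel (about 11.5 mm plus a 4 mm gap, at 8 mm/rad, giving about 1.9 rad) agrees with the onset I felt.

```bash
python3 -c "
from station import r
print(r.close_job())"
```

```text
the job is handed in; nothing more can be done
None
```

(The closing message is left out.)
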